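# Gauge both legs of a corner bracket on a sprung comparator

### The arm

A 6-joint arm with a two-finger parallel gripper is mounted at the origin on a cart in front of the work surface, level with it; the furniture and walls round the work are solid. World frame = base frame: x ahead of the robot, y to its left, z up, the work surface at z = 0. Lengths are in m, angles in rad, forces in N, time in s.
With the tool pointing down it reaches from about 0.375 to 0.925 m from the base axis. Payload 5.7 kg.
Tool frame: the origin (TCP) lies midway between the tips of the shut fingers; the grasp point (between the pads) lies 19 mm behind it; z points along the fingers, x is the direction in which the jaws open and shut, and the axes are right-handed (so a half turn about z gives the same grasp; the last joint's range is limited). The gripper opens to 88 mm and grips with 3 to 60 N. Pads are 20 mm wide; open, the fingers measure 115 mm over their backs; the gripper's body (75 mm by 178 mm) begins 61 mm behind the grasp point.
Start: joints at [-1.395, 0.359, 1.51, -0, 1.272, -0.115], TCP at [0.172, -0.575, 0.223] pointing down, gripper open.
Joint ranges: [-2.97, 2.97], [-1.01, 2.36], [0.21, 2.38], [-0.96, 4.11], [0.2, 2.71], [-2.98, 2.98]. Speed limits (rad/s): [2.39, 2.39, 3.14, 3.14, 3.14, 3.14].

### API

Orientations are given as a unit quaternion [x, y, z, w].
In Python, from bench import move_ptp, servo_line, goto_joints, move_gripper, sleep, inverse_kinematics, capture, PlanningError, close_job, spot_in, silhouettes, current_clock, current_joint_pos, current_qvel, current_joint_torque, current_position, current_orientation, current_force, current_torque, current_finger_gap gives the robot as it stands. Calls block until the motion is done:
- move_ptp(position, orientation): joint-space move of the TCP to a pose.
- servo_line(position, orientation=None, rate=0.15, contact_N=None): straight line of the TCP; orientation=None keeps the orientation; rate is the mean speed in m/s. With contact_N (N) it stops when the force on the tool has changed by that much, and returns True; else False.
- goto_joints(angles): joint-space move.
- move_gripper(opening): finger opening in m; the grip force is fixed at half the most; returns when the fingers have stopped.
- sleep(seconds).
- inverse_kinematics(position, orientation): joint angles nearest the present ones, or None.
- capture(name): name is "scene" or "side" or "wrist"; returns a dict with "image" (420x560x3 uint8, blue, green, red), "range_z" (420x560 float32, m along the optical axis (not along the pixel's ray), 0 where there is no reading), "intrinsics" (3x3 intrinsics, pixels), "k1" (the pictures are not rectified: a ray, as slopes to the right and down, at radius r is drawn at 1 + k1 r^2 times it, then the intrinsics apply), "R" (3x3) and "t" (3): a world point X has camera coordinates R X + t. Camera axes: x right, y down, z forward; pixel columns grow to the right and rows downward; lengths in m; the calibration is good to about 2 mm. A picture is of the moment at which its call begins.
A pose or a line that the arm cannot do raises PlanningError and nothing moves.
- close_job(): hands the job in, once; it reports no verdict.
Trained networks look in the newest picture that a camera, given by its name, has taken for a name from the list of things; names that differ only in an ending like _2 or _b are one class to them, and where a whole thing is asked for, a point or a joint stands for the part that bears it (a point fixed in the world has none). Each returns a list of dicts, best first, with "conf" (0 to 1); they miss things now and then, are a little off and sometimes report something else, mostly with a low value. They report only what shows in the picture. A call takes as long as a camera call. They do not tell look-alikes from the thing itself.
- spot_in(camera, query): "xy" ([column, row] in pixels, amid what is visible of it).
- silhouettes(camera, query): "region" (420x560 bool, what is visible of it) and "xy" ([column, row] in pixels, amid what is visible of it).
Readings, each from a call of its own:
- current_clock(): time.
- current_joint_pos(): joint angles.
- current_qvel(): joint speeds.
- current_joint_torque(): joint torques, N m.
- current_position(): TCP position.
- current_orientation(): TCP orientation.
- current_force(): force on the tool from outside, world axes, zero at the start.
- current_torque(): the same for the moment, N m.
- current_finger_gap(): finger opening in m.
Only numpy, scipy, OpenCV 4.12 (cv2) and the standard library are available. Lean on these libraries where they do the work, as an engineer would, in place of code of your own. Each camera call takes 0.05 s, during which the arm holds its last target.

### The job

Grip the dark steel corner bracket by its square post and gauge its two legs on the comparator: press the plain leg squarely and centrally against the sprung plunger until the leg meets both fixed stops, pause there for a moment, draw it back until the plunger has sprung right out, turn it a quarter turn and press the notched leg home against the stops in the same way. Finish while still gripping the post and holding the notched leg pressed against the stops, so that the dial can be read. Press firmly but do not ram the stops, keep the bracket upright and low enough for its legs to meet the stops, and leave the sample cup, the petri dish and the timer where they are.

Things in the scene. Friction and masses are not known exactly. Their poses are not given: they have to be found in the camera images.
- bracket: Loose dark steel corner bracket, 0.3 kg, 110 x 110 x 62 mm: square foot 8 mm thick; upright legs 6 mm thick, 40 mm high, on two edges: plain leg on the +x edge, leg with a 37 x 10 mm notch in its top edge on the +y edge; -x and -y edges open; 22 x 22 mm square post in the middle, up to z = 62, sides parallel to the edges, 38 mm free between post and legs. Origin: centre of underside, z up.
- post_middle (a point): The point to grip: on the axis of the bracket's post, 31 mm above the underside of the foot (23 mm above the top of the foot). Axes as the bracket's.
- plain_face (a point): Middle of the outer face of the bracket's plain leg, 55 mm from the post's axis and 20 mm above the underside. Axes as the bracket's: +x points out of the face.
- notched_face (a point): Outer face of the bracket's notched leg, at its middle, 55 mm from the post's axis and 20 mm above the underside. Axes as the bracket's: +y points out of the face.
- stop_middle (a point): Half-way between the faces of the comparator's two stops, 20 mm above the worktop, on the plunger's axis. +x: level direction in which parts are pressed, into the comparator; z up. The comparator is a fixed grey bench gauge, 110 mm wide, 56 mm high with its flat dial, reaching to x = +155 mm; only stops and plunger stand in front of x = +15 mm.
- stops: The comparator's two fixed stops: round steel pins, 16 mm in diameter, lying along x at y = -28 and +28 mm, 20 mm above the worktop, with their flat faces at x = 0. Origin: on the worktop, below the middle of the faces; axes as of stop_middle.
- plunger (a joint): Sprung button, 15 mm in diameter, midway between the stops, same height. Value: how far it is pushed in (m); 0 = right out, tip 12 mm in front of the stop faces; 0.012 = tip level with them, where a part meets the stops (its own limit is 0.016). Spring 4 N at first, 8.8 N at 0.012; it pushes the part back as soon as the push ends.
- sample_cup: Bystander: round sample cup with screw lid, 65 mm in diameter, 67 mm high. Origin: centre of the underside.
- petri: Bystander: flat round petri dish, 61 mm in diameter, 16 mm high. Origin: centre of the underside.
- timer_box: Bystander: small bench timer, 66 x 62 x 19 mm. Origin: centre of the underside.
Things that resemble listed ones, but are neither listed nor needed, are in the scene too. Leave any orange look-alike of the part that bears stop_middle alone.

How it is judged:
On the way, in this order (a step that is already met when the one before it is completed fails the run):
1. the plain leg is pressed squarely against both stops, the plunger pushed in, the post gripped (value of joint plunger above 0.01 m and contact force between bracket and stops above 1 N and x of plain_face in the frame of stop_middle between -0.003 and 0.004 m and y of plain_face in the frame of stop_middle between -0.014 and 0.014 m and z of plain_face in the frame of stop_middle between -0.006 and 0.012 m and angle between the x axis of bracket and the x axis of stop_middle, either way round below 0.06 rad and angle between bracket's own z axis and vertical below 0.08 rad and contact force between the fingers and bracket above 1 N), for 0.3 s.
2. the bracket is drawn back and the plunger has sprung out (value of joint plunger below 0.002 m and contact force between bracket and stops below 0.1 N), for 0.1 s.
At the end, for the whole second after the job is handed in: Post gripped (over 1 N); notched leg held on the stops with over 1 N, plunger in over 10 mm, face -3 to +4 mm from the stop plane, within 14 mm sideways, at most 6 mm low or 12 mm high, square within 0.06 rad, upright within 0.08 rad, at rest (value of joint plunger above 0.01 m and contact force between bracket and stops above 1 N and x of notched_face in the frame of stop_middle between -0.003 and 0.004 m and y of notched_face in the frame of stop_middle between -0.014 and 0.014 m and z of notched_face in the frame of stop_middle between -0.006 and 0.012 m and angle between the y axis of bracket and the x axis of stop_middle, either way round below 0.06 rad and angle between bracket's own z axis and vertical below 0.08 rad and contact force between the fingers and bracket above 1 N and linear speed of bracket below 0.02 m/s and velocity of joint plunger between -0.01 and 0.01 m/s); the arm keeps its last pose, push and grip.
It fails at once if the stops are rammed (over 45 N) (contact force between bracket and stops above 45 N).
It fails at once if the bracket is tipped over (angle between bracket's own z axis and vertical above 0.5 rad).
It fails at once if the sample cup is moved by more than 20 mm (distance of sample_cup from where it was at the start of the episode above 0.02 m).
It fails at once if the petri dish is moved by more than 20 mm (distance of petri from where it was at the start of the episode above 0.02 m).
It fails at once if the timer is moved by more than 20 mm (distance of timer_box from where it was at the start of the episode above 0.02 m).
It also fails if it takes over 64 s, if anything falls off the work surface, if the arm or the gripper's body presses on something with over 40 N, if the wrist force passes 120 N, or if a joint passes its speed limit or range.

## Working session

There is one attempt and no reset: what is moved stays moved. The work goes in short steps, each a Python script; the robot and the scene stay as the last script left them, time stands still between calls to the robot, and variables do not carry over. Pictures are saved under pics/ and viewed, and the job is handed in when it is done.

```bash
mkdir -p pics; ls; cat > h.py <<'E'
import numpy as np, cv2
from bench import *
def px2ray(c,uv):
    K=c["intrinsics"];d=np.array([(uv[0]-K[0,2])/K[0,0],(uv[1]-K[1,2])/K[1,1]])
    s=d.copy()
    for _ in range(20): s=d/(1+c["k1"]*(s@s))
    return s
def px2w(c,uv,z=None):
    s=px2ray(c,uv)
    if z is None: z=c["range_z"][int(round(uv[1])),int(round(uv[0]))]
    return c["R"].T@(np.array([s[0],s[1],1])*z-c["t"])
def onplane(c,uv,h):
    s=px2ray(c,uv); o=-c["R"].T@c["t"]; d=c["R"].T@np.array([s[0],s[1],1]); return o+d*(h-o[2])/d[2]
def cloud(c):
    K=c["intrinsics"];H,W=c["range_z"].shape
    u,v=np.meshgrid(np.arange(W),np.arange(H)); d=np.stack([(u-K[0,2])/K[0,0],(v-K[1,2])/K[1,1]],-1); s=d.copy()
    for _ in range(20): s=d/(1+c["k1"]*(s**2).sum(-1,keepdims=True))
    z=c["range_z"][...,None]; P=np.concatenate([s*z,z],-1)
    return (P-c["t"])@c["R"]
E
python3 - <<'E'
from h import *
for n in ["scene","side","wrist"]:
    c=capture(n); cv2.imwrite(f"pics/{n}0.png",c["image"]); print(n,c["intrinsics"].tolist(),c["k1"],-c["R"].T@c["t"])
    for q in ["bracket","stops","plunger","post_middle","sample_cup","petri","timer_box"]:
        for r in spot_in(n,q): print(q,r["xy"],round(r["conf"],2),px2w(c,r["xy"]).round(3))
print(current_clock())
E
```

```text
pics
scene [[398.2131085499274, 0.0, 279.87692094737713], [0.0, 398.2131085499274, 211.95064850754798], [0.0, 0.0, 1.0]] -0.06506773471129147 [-0.24169049  0.32767819  0.83609796]
bracket [273.3, 228.1] 0.88 [ 0.481 -0.004  0.033]
bracket [400.4, 199.3] 0.66 [ 0.426 -0.42   0.014]
stops [224.9, 283.9] 0.44 [0.367 0.188 0.026]
post_middle [275.2, 226.3] 0.66 [ 0.49  -0.014  0.027]
petri [150.9, 261.6] 0.53 [0.536 0.338 0.017]
timer_box [398.2, 202.2] 0.78 [ 0.416 -0.402  0.018]
side [[412.3422593651664, 0.0, 277.53572455856954], [0.0, 412.3422593651664, 207.76596134909082], [0.0, 0.0, 1.0]] -0.10012262831482162 [0.83161011 0.49822542 1.13382351]
bracket [288.7, 204.3] 0.72 [ 0.463 -0.035  0.013]
stops [235.0, 218.8] 0.6 [ 0.634 -0.071  0.029]
plunger [329.5, 247.9] 0.53 [0.444 0.158 0.023]
plunger [233.6, 210.5] 0.44 [ 0.618 -0.116 -0.003]
post_middle [289.7, 199.7] 0.57 [ 0.455 -0.042  0.026]
sample_cup [203.3, 155.7] 0.79 [ 0.616 -0.31   0.064]
petri [336.1, 319.2] 0.95 [0.548 0.338 0.013]
timer_box [240.7, 124.5] 0.74 [ 0.433 -0.397  0.018]
wrist [[340.8519360789036, 0.0, 276.3515049903308], [0.0, 340.8519360789036, 206.97233929433338], [0.0, 0.0, 1.0]] -0.05908519704777721 [ 0.25423677 -0.55113544  0.38432027]
1.2
```

View pics/scene0.png

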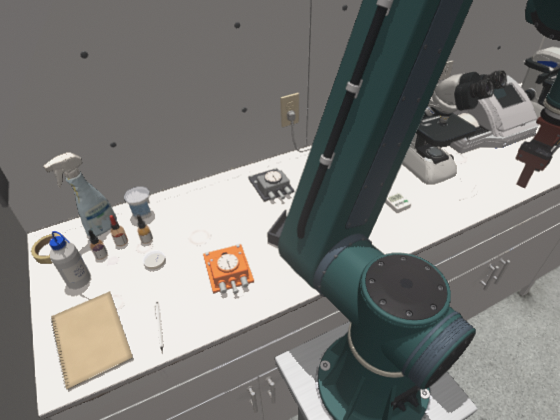

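View pics/side0.png

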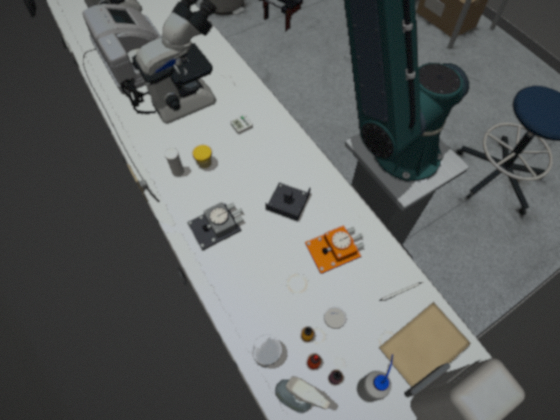

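The side view shows the dark bracket at about (288,200), the grey comparator at (216,222) with its stops toward (238,213), and the orange look-alike at (335,248). Next I'll take wrist views from above.

```bash
python3 - <<'E'
from h import *
q=current_orientation(); p=current_position(); print(p,q,current_force())
for i,P in enumerate([[0.42,-0.06,0.36],[0.50,-0.06,0.36]]):
    try:
        if i==0: servo_line([p[0],p[1],0.36],rate=0.3)
    except PlanningError as e: print(e)
    move_ptp(P,[1,0,0,0] if True else q)
    c=capture("wrist"); cv2.imwrite(f"pics/w{i+1}.png",c["image"]); np.savez(f"w{i+1}.npz",**c)
    print(-c["R"].T@c["t"],current_joint_pos(),current_clock())
    for qn in ["bracket","stops","plunger","post_middle","sample_cup"]:
        for r in spot_in("wrist",qn): print(qn,r["xy"],round(r["conf"],2),px2w(c,r["xy"]).round(3))
E
```

```text
[ 0.17199953 -0.57478707  0.22262243] [ 8.02082534e-01 -5.97213200e-01 -3.43208410e-05 -3.63079063e-05] [0.95168727 0.12265381 0.14121633]
[0.42175115 0.02317079 0.52159699] [-3.06332286e-01 -1.25929971e-02  1.63930292e+00 -2.26395282e-04
  1.51487622e+00 -3.04965200e-01] 3.9167
bracket [300.2, 151.5] 0.92 [ 0.454 -0.046  0.06 ]
stops [229.6, 8.0] 0.77 [0.361 0.138 0.028]
stops [411.4, 163.5] 0.64 [ 0.621 -0.068  0.028]
plunger [305.2, 149.1] 0.56 [ 0.461 -0.043  0.062]
plunger [307.3, 0.0] 0.55 [0.463 0.147 0.026]
post_middle [299.6, 148.3] 0.7 [ 0.454 -0.043  0.05 ]
[0.50211653 0.02372238 0.52106369] [-2.56723589e-01  1.16864487e-01  1.50122456e+00 -1.68037976e-04
  1.52524068e+00 -2.56836187e-01] 4.6333
bracket [246.1, 151.0] 0.8 [ 0.461 -0.044  0.063]
stops [359.6, 165.0] 0.82 [ 0.624 -0.07   0.028]
stops [167.1, 10.5] 0.72 [0.358 0.137 0.026]
plunger [365.4, 180.2] 0.8 [ 0.636 -0.094  0.022]
plunger [243.1, 150.6] 0.53 [ 0.457 -0.044  0.06 ]
plunger [246.6, 4.4] 0.47 [0.463 0.144 0.022]
plunger [400.2, 180.2] 0.16 [ 0.677 -0.086  0.054]
post_middle [245.5, 151.3] 0.62 [ 0.46  -0.044  0.063]
sample_cup [344.4, 318.3] 0.64 [ 0.609 -0.307  0.066]
```

```bash
python3 - <<'E'
import cv2
im=cv2.imread("pics/w2.png"); cv2.imwrite("pics/w2b.png",cv2.resize(im[60:270,180:460],None,fx=2.8,fy=2.8,interpolation=cv2.INTER_CUBIC))
E
```

```text
(no output)
```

View pics/w2b.png

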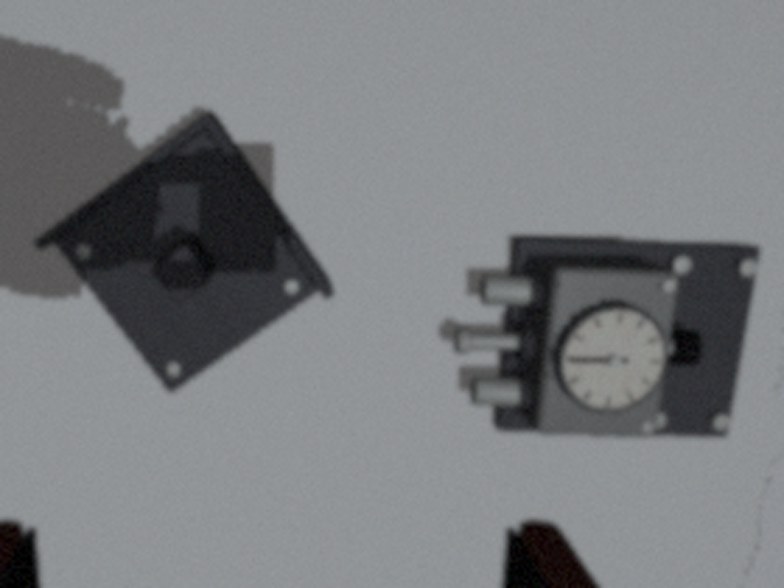

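View pics/w2.png

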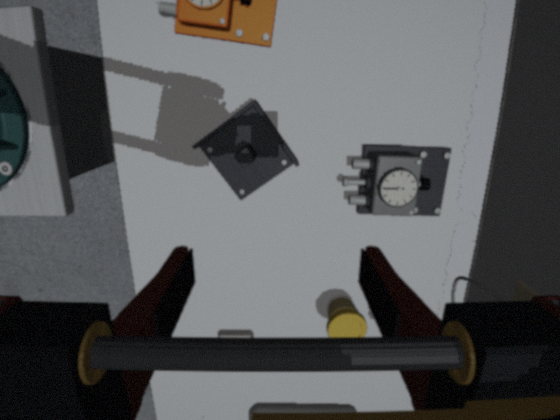

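The wrist view shows the bracket's post at crop (183,262). Its legs are on the upper-right edge (+x, plain) and the upper-left edge (+y, notched). The comparator's stops point left at crop (480,340). Now I'll measure yaw and position from depth.

```bash
python3 - <<'E'
from h import *
for i in (1,2):
    c=dict(np.load(f"w{i}.npz")); P=cloud(c); ok=c["range_z"]>0
    Z=P[...,2]
    B=ok&(np.hypot(P[...,0]-.46,P[...,1]+.044)<.085)
    tab=ok&(np.hypot(P[...,0]-.46,P[...,1]+.044)<.13)&~B; print("table z",np.median(Z[tab]),Z[tab].std())
    post=B&(Z>.052)&(Z<.08); print("post",post.sum(),P[post].mean(0).round(4),P[post].min(0).round(3),P[post].max(0).round(3))
    leg=B&(Z>.031)&(Z<.046)&(np.hypot(P[...,0]-.46,P[...,1]+.044)>.035); print("leg",leg.sum(),P[leg].mean(0))
    fo=B&(Z>.004); pts=P[fo][:,:2].astype(np.float32); r=cv2.minAreaRect(pts); print("rect",r)
    # legs fit
    C=P[post].mean(0)[:2] if post.sum() else np.array([.46,-.044])
    b=np.radians(33)
    for nm,a in(("x",b),("y",b+np.pi/2)):
        for it in range(3):
            n=np.array([np.cos(a),np.sin(a)]);t=np.array([-n[1],n[0]])
            L=(P[leg][:,:2]-C); m=(L@n>.043)&(abs(L@t)<.05); Q=L[m]
            ft=np.polyfit(Q@t,Q@n,1); a=a-0 + -np.arctan(ft[0])
        L=L[m]@np.stack([n,t]).T; print(nm,np.degrees(a),m.sum(),np.median(L[:,0]),L[:,1].min(),L[:,1].max(), np.histogram(L[:,1],np.arange(-.055,.056,.01))[0])
    # comparator
    for lo,hi,nm in((.005,.02,"low"),(.021,.034,"stops"),(.045,.065,"top")):
        m=ok&(Z>lo)&(Z<hi)&(P[...,0]>.56)&(P[...,0]<.82)&(P[...,1]>-.16)&(P[...,1]<-.01); 
        if nm=="stops": m&=P[...,0]<.66
        r=cv2.minAreaRect(P[m][:,:2].astype(np.float32)); print(nm,m.sum(),r)
    v=np.zeros((420,560),np.uint8); v[ok]=np.clip(Z[ok]*3500,0,255); cv2.imwrite(f"pics/h{i}.png",cv2.resize(cv2.applyColorMap(v,2)[60:270,180:460],None,fx=2.8,fy=2.8,interpolation=0))
E
```

```text
table z 0.001970338139799255 0.22479807599526266
post 273 [ 0.4577 -0.0532  0.0612] [ 0.445 -0.067  0.052] [ 0.472 -0.039  0.064]
leg 607 [ 0.4712031  -0.01839772  0.03908637]
rect ((0.44706928730010986, -0.053440168499946594), (0.12834526598453522, 0.12391424179077148), 34.97050476074219)
x 35.31819315975314 344 0.05188606995929506 -0.049742525130214224 0.04998007601147017 [15 34 33 32 34 34 34 34 36 35 23]
y 125.26181642664191 227 0.05154626586706183 -0.04988873866385191 0.04990075173844968 [20 36 35 27  4  1  4 18 31 34 17]
low 2282 ((0.684124231338501, -0.09735214710235596), (0.10993214696645737, 0.16655533015727997), 88.1413345336914)
stops 856 ((0.626560628414154, -0.09112048149108887), (0.0895952582359314, 0.04964965581893921), 79.11094665527344)
top 1673 ((0.6753347516059875, -0.09740017354488373), (0.08709799498319626, 0.06222942844033241), 89.44837951660156)
table z 0.41387313688943705 0.21931964351809932
post 275 [ 0.4586 -0.0532  0.0613] [ 0.444 -0.068  0.053] [ 0.472 -0.04   0.064]
leg 590 [ 0.47143112 -0.01828721  0.03920916]
rect ((0.4691809117794037, -0.045707136392593384), (0.13817502558231354, 0.11051594465970993), 35.24711227416992)
x 35.33368577320623 334 0.05155024415512588 -0.04954864529004964 0.04997245501624867 [14 31 32 33 34 31 34 35 33 35 22]
y 124.82453950024212 221 0.05200188864870919 -0.04985159759607727 0.049456625999799816 [25 34 35 29  1  0  1 19 32 30 15]
low 2519 ((0.6839666366577148, -0.09775704145431519), (0.1103656142950058, 0.16455107927322388), 88.64157104492188)
stops 749 ((0.626507043838501, -0.09121609479188919), (0.08822990953922272, 0.0487799271941185), 79.03807067871094)
top 1712 ((0.6746336817741394, -0.09636298567056656), (0.08579306304454803, 0.06255275756120682), 88.26950073242188)
```

View pics/h2.png

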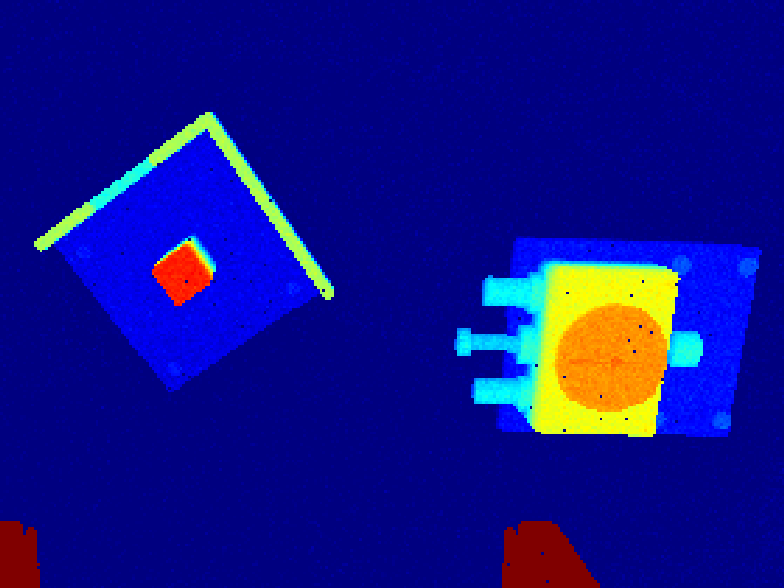

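```bash
cat > comp.py <<'E'
from h import *
def comp(c,verbose=1,a0=np.radians(-4)):
    P=cloud(c); Z=P[...,2]; ok=c["range_z"]>0
    m=ok&(Z>.020)&(Z<.034)&(P[...,0]>.59)&(P[...,0]<.652)&(P[...,1]>-.15)&(P[...,1]<-.03)
    X=P[m]
    a=a0; C0=np.array([.62,-.09])
    for it in range(4):
        n=np.array([np.cos(a),np.sin(a)]);t=np.array([-n[1],n[0]])
        L=(X[:,:2]-C0)@np.stack([n,t]).T
        # cluster in t with 1D: ridge tops
        cl=[]
        k=cv2.kmeans(L[:,1:].astype(np.float32),3,None,(3,50,1e-6),5,cv2.KMEANS_PP_CENTERS)
        order=np.argsort(k[2].ravel()); lab=np.argsort(order)[k[1].ravel()]
        sl=[]; ctr=[]; fr=[]
        for j in range(3):
            Q=L[lab==j]; core=Q[(Q[:,0]>np.percentile(Q[:,0],1)+.003)&(Q[:,0]<np.percentile(Q[:,0],1)+.022)]
            s=np.polyfit(core[:,0],core[:,1],1); sl.append(s[0]); ctr.append(np.median(core[:,1])); fr.append(np.percentile(Q[:,0],2))
        da=np.arctan((sl[0]+sl[2])/2)*.0 
        # face line angle
        fa=np.arctan2(-(fr[2]-fr[0]),(ctr[2]-ctr[0]))
        a=a+fa
    if verbose: print("yaw(face)",np.degrees(a),"slopes deg",np.degrees(np.arctan(sl)),"ctr",ctr,"front",fr,"dy",ctr[2]-ctr[0])
    mid=C0+n*(fr[0]+fr[2])/2+t*(ctr[0]+ctr[2])/2
    print("mid",mid, "maxz",[np.percentile(X[lab==j][:,2],90) for j in range(3)])
    return mid,a
if __name__=="__main__":
    for i in (1,2):
        c=dict(np.load(f"w{i}.npz")); comp(c)
        P=cloud(c)
        # base plate & gauge corners
        Z=P[...,2]
        for lo,hi in((.004,.014),(.042,.07)):
            m=(c["range_z"]>0)&(Z>lo)&(Z<hi)&(P[...,0]>.6)&(P[...,0]<.82)&(P[...,1]>-.17)&(P[...,1]<-.01)
            m=cv2.morphologyEx(m.astype(np.uint8),cv2.MORPH_OPEN,np.ones((5,5)))>0
            h=cv2.convexHull(P[m][:,:2].astype(np.float32)); print(np.round(cv2.approxPolyDP(h,.008,True)[:,0],3).tolist())
E
python3 comp.py
```

```text
yaw(face) -2.091041037405286 slopes deg [-1.46387463 -0.30723678 -1.9400046 ] ctr [np.float64(-0.032624937902823045), np.float64(-0.005612822283051047), np.float64(0.022907181207092564)] front [np.float64(-0.006181143412533632), np.float64(-0.01830589186327049), np.float64(-0.006181127624701181)] dy 0.05553211910991561
mid [ 0.61364569 -0.09463011] maxz [np.float64(0.030640655581924126), np.float64(0.030766794907706726), np.float64(0.030610499760836664)]
[[0.765999972820282, -0.04699999839067459], [0.6330000162124634, -0.041999999433755875], [0.6320000290870667, -0.1509999930858612], [0.7540000081062317, -0.15399999916553497], [0.765999972820282, -0.13899999856948853]]
[[0.7059999704360962, -0.054999999701976776], [0.6470000147819519, -0.05400000140070915], [0.6439999938011169, -0.13899999856948853], [0.7049999833106995, -0.14000000059604645]]
yaw(face) -1.8679043864346625 slopes deg [ 1.9146962   1.10900813 -0.1329574 ] ctr [np.float64(-0.03169853475632946), np.float64(-0.005751977962303615), np.float64(0.02248877084961573)] front [np.float64(-0.005767878156118563), np.float64(-0.017813666105443656), np.float64(-0.005766869944897955)] dy 0.05418730560594519
mid [ 0.61408568 -0.09441456] maxz [np.float64(0.03037259398706566), np.float64(0.03055808879296774), np.float64(0.030882513077543385)]
[[0.7570000290870667, -0.04500000178813934], [0.6330000162124634, -0.0430000014603138], [0.6320000290870667, -0.14900000393390656], [0.7549999952316284, -0.15299999713897705], [0.765999972820282, -0.0989999994635582]]
[[0.7059999704360962, -0.0560000017285347], [0.6470000147819519, -0.05400000140070915], [0.6460000276565552, -0.14100000262260437], [0.7049999833106995, -0.1420000046491623]]
```

Both views agree:
- **Bracket:** yaw 35.2°, post at (0.458, -0.053), top at 61 mm, notch on the +y leg.
- **Comparator:** stop_middle at about (0.614, -0.0945), yaw about -1.8°, pin spacing 55 mm (the text says 56).

Next is the grasp.

```bash
cat >> h.py <<'E'
def Q(deg):
    a=np.radians(deg)/2; return [np.cos(a),np.sin(a),0,0]
E
python3 - <<'E'
from h import *
move_gripper(0.062)
move_ptp([.458,-.053,.14],Q(35.2)); print(current_position(),current_finger_gap())
f0=current_force()
print(servo_line([.458,-.053,.0145],rate=.12,contact_N=8)); print(current_position(),current_force()-f0)
move_gripper(0.0); print(current_finger_gap(),current_position(),current_force()-f0)
print(servo_line([.458,-.053,.0185],rate=.03)); print(current_position(),current_force()-f0,current_clock())
for n in ("wrist","side"):
    c=capture(n); cv2.imwrite(f"pics/g_{n}.png",c["image"])
E
```

```text
[ 0.45949144 -0.05339443  0.14088202] 0.06182087679550825
False
[ 0.45859897 -0.05315159  0.01503238] [-0.84132649 -1.12766189 -1.47302968]
0.021722150242996605 [ 0.45772224 -0.05303859  0.01455735] [-2.85882443 -1.93365734  1.29269819]
False
[ 0.45811582 -0.05295412  0.0185234 ] [-0.72803266 -1.43619164 -4.97679832] 8.5583
```

View pics/g_wrist.png

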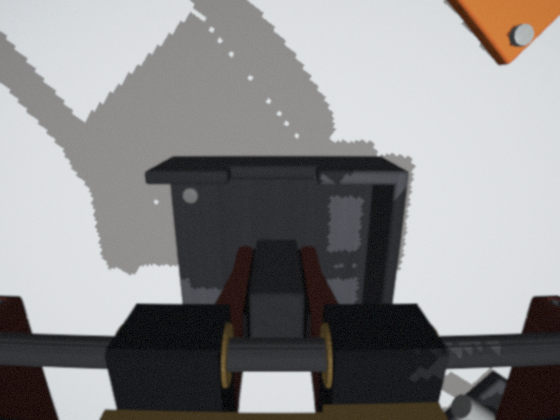

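View pics/g_side.png

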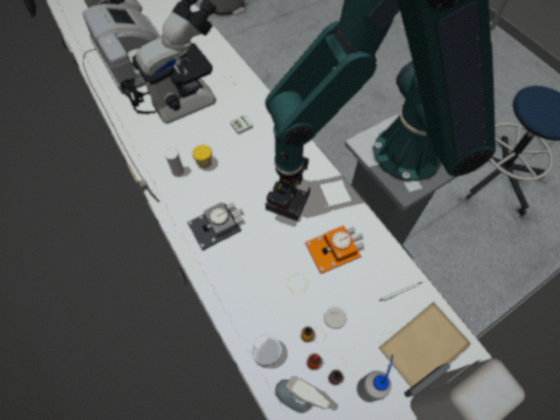

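The bracket is gripped squarely (gap 21.7 mm) and lifted 4 mm. In the wrist view the notched leg is at the back at (275,170) and the plain leg is on the right. Next I align it and press the plain leg.

```bash
cat >> h.py <<'E'
MID=np.array([.614,-.0945]); CY=-1.8
n=np.array([np.cos(np.radians(CY)),np.sin(np.radians(CY))]); t=np.array([-n[1],n[0]])
def tgt(d,z=.0185,lat=0): # d: face distance in front of stop plane
    p=MID-n*(.055+d)+t*lat; return [p[0],p[1],z]
def press(yaw,z=.0185,f0=None,Fmax=19,dmin=-.008,lat=0):
    d=.003
    while d>dmin:
        servo_line(tgt(d,z,lat),Q(yaw),rate=.015)
        f=current_force()-f0; F=-(f[:2]@n)
        print(round(d*1e3,1),"F",f.round(1),"Fn %.1f"%F,"lat %.1f"%(f[:2]@t),(np.array(current_position())-tgt(d,z,lat)).round(4),"T",np.round(current_torque(),2))
        if F>Fmax: return d
        d-=.0007
    return d
E
python3 - <<'E'
from h import *
servo_line(tgt(.06),Q(CY),rate=.04); print(current_position(),current_orientation())
c=capture("wrist"); cv2.imwrite("pics/a1.png",c["image"]); np.savez("a1.npz",**c)
c=capture("side"); cv2.imwrite("pics/a1s.png",c["image"])
print(current_force(),current_torque(),current_clock())
E
```

```text
[ 0.49877699 -0.09072116  0.01844908] [ 9.99879750e-01 -1.55064393e-02 -1.74662311e-04 -6.69756629e-05]
[-0.49582315  0.46861805 -3.18696312] [-0.12913638 -0.03723314  0.00207842] 10.3083
```

View pics/a1.png

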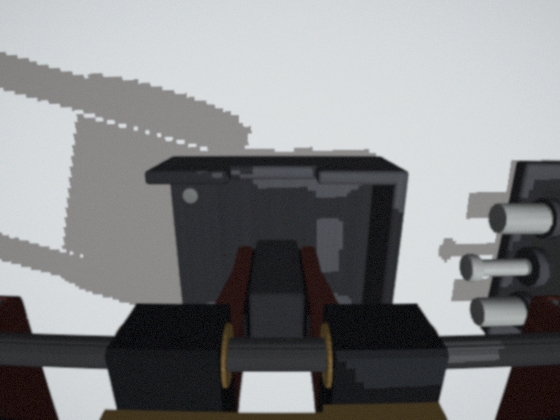

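The post is held at (275,290), and the stops show at (520,217) and (495,311) with the plunger at (470,267) between them. I'll check the relative geometry from this cloud.

```bash
python3 - <<'E'
from comp import *
c=dict(np.load("a1.npz")); P=cloud(c); Z=P[...,2]; ok=c["range_z"]>0
m,a=comp(c)
leg=ok&(Z>.036)&(Z<.052)&(P[...,0]>.40)&(P[...,0]<.57)&(P[...,1]>-.17)&(P[...,1]<0)
C=np.array([.4988,-.0907]);L=(P[leg][:,:2]-C)
for nm,aa in(("x",np.radians(-1.8)),("y",np.radians(88.2))):
    for it in range(3):
        nn=np.array([np.cos(aa),np.sin(aa)]);tt=np.array([-nn[1],nn[0]])
        s=(L@nn>.045)&(abs(L@tt)<.047); ft=np.polyfit(L[s]@tt,L[s]@nn,1); aa-=np.arctan(ft[0])
    print(nm,np.degrees(aa),s.sum(),np.median(L[s]@nn),(L[s]@tt).min(),(L[s]@tt).max(),np.median(P[leg][s][:,2]))
E
```

```text
yaw(face) -1.6809797424849826 slopes deg [-0.38613752 -2.84865046  1.11644364] ctr [np.float64(-0.030291473870914663), np.float64(-0.004006557332832194), np.float64(0.024171995034889905)] front [np.float64(-0.0071313055281034265), np.float64(-0.018781128935059527), np.float64(-0.007131127723655307)] dy 0.05446346890580457
mid [ 0.61278211 -0.09284926] maxz [np.float64(0.02759058248252061), np.float64(0.030539091217222272), np.float64(0.028216333008191232)]
x -1.9377649195353703 2031 0.05186469688697797 -0.011932085927437127 0.04696091610216248 0.04307675831951288
y 88.18734931735158 2385 0.053394669516943966 -0.04698431897206812 0.046992219960160016 0.043214021680327265
```

```bash
sed -i 's/MID=np.array.*; CY/MID=np.array([.6134,-.0937]); CY/' h.py; python3 - <<'E'
from h import *
f0=current_force(); np.save("f0.npy",f0)
servo_line(tgt(.016),rate=.05); print((current_force()-f0).round(1))
d=press(CY,f0=f0); print("d",d)
np.save("d1.npy",d)
sleep(.7); print((current_force()-f0).round(1),current_position(),current_orientation(),current_finger_gap(),current_clock())
for nm in ("wrist","side"):
    c=capture(nm); cv2.imwrite(f"pics/p1{nm}.png",c["image"]); np.savez(f"p1{nm}.npz",**c)
E
```

```text
[ 0.5  1.  -0.4]
3.0 F [-6.9 -0.7  4.3] Fn 6.8 lat -0.9 [-0.0029  0.0004 -0.0005] T [-0.22  0.96 -0.07]
2.3 F [-7.1 -1.3  3.8] Fn 7.0 lat -1.5 [-0.0031  0.0005 -0.0005] T [-0.29  1.01 -0.05]
1.6 F [-7.5 -1.3  3.5] Fn 7.4 lat -1.5 [-0.0032  0.0005 -0.0006] T [-0.21  1.03 -0.09]
0.9 F [-7.1 -1.7  4. ] Fn 7.0 lat -2.0 [-0.0034  0.0005 -0.0006] T [-0.29  1.09 -0.08]
0.2 F [-7.3 -1.7  3.5] Fn 7.3 lat -1.9 [-0.0035  0.0005 -0.0006] T [-0.29  1.18 -0.02]
-0.5 F [-8.2 -1.1  4.1] Fn 8.2 lat -1.3 [-0.0036  0.0005 -0.0006] T [-0.23  1.17 -0.08]
-1.2 F [-7.9 -1.7  3.6] Fn 7.8 lat -2.0 [-0.0038  0.0005 -0.0007] T [-0.27  1.23 -0.1 ]
-1.9 F [-9.1 -1.8  4.4] Fn 9.0 lat -2.1 [-0.0039  0.0006 -0.0007] T [-0.23  1.26 -0.12]
-2.6 F [-9.6 -0.6  5.5] Fn 9.6 lat -0.9 [-0.0044  0.0006 -0.0007] T [-0.26  1.41 -0.09]
-3.3 F [-11.6  -1.7   6.7] Fn 11.5 lat -2.1 [-0.0051  0.0007 -0.0009] T [-0.36  1.6  -0.08]
-4.0 F [-12.6  -2.6   7. ] Fn 12.5 lat -3.0 [-0.0058  0.0008 -0.0009] T [-0.41  1.77 -0.01]
-4.7 F [-13.2  -2.3   7.3] Fn 13.1 lat -2.7 [-0.0065  0.0008 -0.0011] T [-0.42  1.95 -0.03]
-5.4 F [-14.8  -2.5   8.1] Fn 14.7 lat -3.0 [-0.0072  0.0009 -0.0012] T [-0.49  2.15 -0.  ]
-6.1 F [-16.5  -3.1   8.2] Fn 16.4 lat -3.6 [-0.0079  0.001  -0.0013] T [-0.51  2.34 -0.02]
-6.8 F [-17.5  -2.9   9.4] Fn 17.4 lat -3.4 [-0.0086  0.001  -0.0014] T [-0.56  2.53  0.02]
-7.5 F [-18.8  -3.7  10.3] Fn 18.7 lat -4.2 [-0.0093  0.0012 -0.0015] T [-0.57  2.72 -0.06]
d -0.0082
[-18.5  -3.5  10.2] [ 0.55666692 -0.09105225  0.01702338] [ 0.99985031 -0.0151335  -0.00832019 -0.00105009] 0.021836257407634167 16.7917
```

View pics/p1wrist.png

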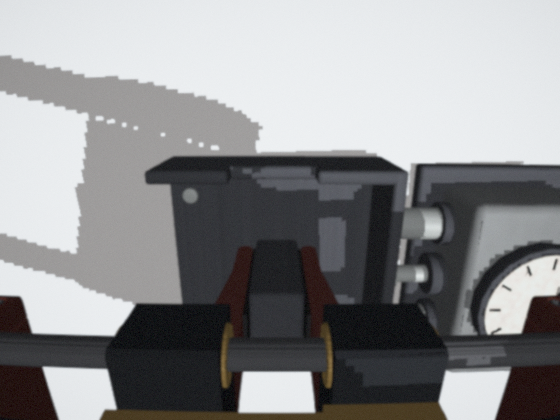

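The actual position plateaued at x≈0.5567 at about 9.5 N, roughly the plunger's full-in force. The force then rose steeply to about 18.5 N, so both stops were met. I'll check tilt and yaw in the cloud, then draw back and turn.

```bash
cat > br.py <<'E'
from h import *
def br(c,C,yaw,which=("x","y")):
    P=cloud(c); Z=P[...,2]; ok=c["range_z"]>0
    leg=ok&(Z>.03)&(Z<.052)&(np.hypot(P[...,0]-C[0],P[...,1]-C[1])<.08)
    for nm,aa in(("x",np.radians(yaw)),("y",np.radians(yaw+90))):
        L=P[leg][:,:2]-C
        for it in range(3):
            nn=np.array([np.cos(aa),np.sin(aa)]);tt=np.array([-nn[1],nn[0]])
            s=(L@nn>.045)&(L@nn<.06)&(abs(L@tt)<.044)&(P[leg][:,2]>.036)
            if s.sum()<50: break
            ft=np.polyfit(L[s]@tt,L[s]@nn,1); aa-=np.arctan(ft[0])
        if s.sum()<50: print(nm,"few");continue
        zt=np.polyfit(L[s]@tt,P[leg][s][:,2],1)
        print(nm,"yaw %.2f"%np.degrees(aa),s.sum(),"dist",np.median(L[s]@nn).round(4),"t",(L[s]@tt).min().round(3),(L[s]@tt).max().round(3),"z",zt.round(4))
E
python3 - <<'E'
from br import *
print("before");br(dict(np.load("a1.npz")),np.array([.4988,-.0907]),CY)
print("pressed");br(dict(np.load("p1wrist.npz")),np.array([.5567,-.0910]),CY)
f0=np.load("f0.npy")
servo_line(tgt(.02),Q(CY),rate=.05); sleep(.3)
servo_line(tgt(.06),Q(CY),rate=.1); sleep(.2); print((current_force()-f0).round(1),current_position())
servo_line(tgt(.0601,z=.0195),Q(CY),rate=.02)
for k in (30,60,90):
    move_ptp(tgt(.06,z=.0195),Q(CY-k))
    print(current_position(),(current_force()-f0).round(1))
print(current_finger_gap(),current_clock())
c=capture("wrist"); cv2.imwrite("pics/a2.png",c["image"]); np.savez("a2.npz",**c)
br(c,np.array(current_position())[:2],CY-90)
E
```

```text
before
x yaw -1.88 1903 dist 0.0519 t -0.012 0.044 z [0.0028 0.0422]
y yaw 88.18 2139 dist 0.0534 t -0.044 0.044 z [-0.0008  0.0426]
pressed
x yaw -1.72 1734 dist 0.0526 t -0.01 0.044 z [0.0038 0.0405]
y yaw 88.18 2044 dist 0.0532 t -0.044 0.044 z [0.013  0.0415]
[ 1.1 -0.7 -0.6] [ 0.49956248 -0.09035921  0.01864073]
[ 0.49842664 -0.09006828  0.01948158] [ 0.5 -0.9 -0. ]
[ 0.49843445 -0.09007467  0.01948723] [-0.6  0.   0.2]
[ 0.49841285 -0.0900828   0.01948035] [ 1.1  0.1 -0.5]
0.021927052674068123 20.5917
x yaw -91.65 1898 dist 0.0507 t -0.011 0.044 z [0.0099 0.0427]
y yaw -1.61 2206 dist 0.0555 t -0.044 0.044 z [-0.0005  0.0433]
```

View pics/a2.png

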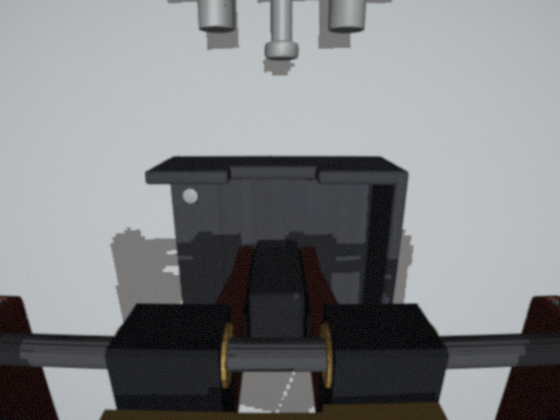

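View pics/p1side.png

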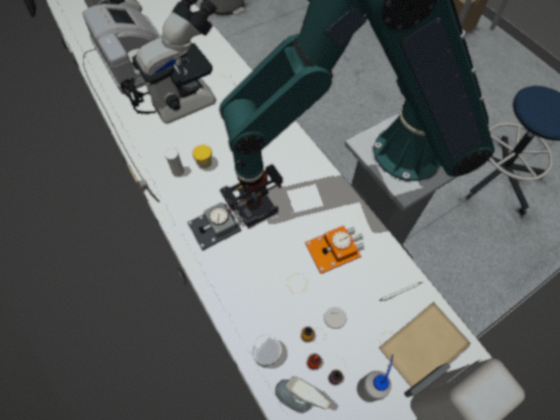

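After the quarter turn the notched leg at (275,170) faces the stops at (216,20) and (348,20), with the plunger at (282,45). It is square (y axis at -1.6°) and about 3 mm off sideways, which I'll correct. Now the second press.

```bash
python3 - <<'E'
from br import *
f0=current_force()
servo_line(tgt(.05,.0195,-.0025),Q(CY-90),rate=.05)
servo_line(tgt(.017,.0195,-.0025),rate=.05); print((current_force()-f0).round(1))
d=press(CY-90,z=.0195,f0=f0,dmin=-.0087,lat=-.0025); print("d",d)
sleep(.5); print((current_force()-f0).round(1),current_position(),current_orientation(),current_finger_gap(),current_clock())
c=capture("wrist"); cv2.imwrite("pics/p2.png",c["image"]); np.savez("p2.npz",**c)
br(c,np.array(current_position())[:2],CY-90)
E
```

```text
[ 0.2 -1.   0. ]
3.0 F [-7.  -2.1  3.5] Fn 6.9 lat -2.3 [-0.0031  0.0004 -0.0005] T [-0.13  1.13 -0.04]
2.3 F [-7.2 -1.6  3.6] Fn 7.2 lat -1.9 [-0.0033  0.0005 -0.0005] T [-0.2   1.21 -0.02]
1.6 F [-7.8 -2.1  4.1] Fn 7.7 lat -2.3 [-0.0034  0.0005 -0.0006] T [-0.16  1.21 -0.02]
0.9 F [-7.8 -1.9  4.1] Fn 7.8 lat -2.1 [-0.0035  0.0005 -0.0006] T [-0.13  1.28 -0.05]
0.2 F [-9.  -1.3  3.7] Fn 8.9 lat -1.6 [-0.0037  0.0005 -0.0007] T [-0.2   1.3  -0.07]
-0.5 F [-8.3 -1.6  4.5] Fn 8.3 lat -1.9 [-0.0038  0.0005 -0.0006] T [-0.16  1.29  0.01]
-1.2 F [-9.7 -0.7  5. ] Fn 9.7 lat -1.0 [-0.0042  0.0006 -0.0007] T [-0.11  1.4  -0.05]
-1.9 F [-10.   -2.1   5.9] Fn 9.9 lat -2.5 [-0.0049  0.0007 -0.0008] T [-0.18  1.63 -0.05]
-2.6 F [-12.5  -2.    6.4] Fn 12.5 lat -2.4 [-0.0056  0.0007 -0.0009] T [-0.25  1.79 -0.03]
-3.3 F [-12.7  -2.8   7.4] Fn 12.6 lat -3.2 [-0.0062  0.0008 -0.001 ] T [-0.29  2.01  0.02]
-4.0 F [-15.5  -2.8   7.7] Fn 15.4 lat -3.2 [-0.007   0.0009 -0.0011] T [-0.34  2.17 -0.03]
-4.7 F [-15.1  -3.5   7.7] Fn 14.9 lat -4.0 [-0.0076  0.001  -0.0012] T [-0.35  2.4  -0.02]
-5.4 F [-17.1  -3.4   9. ] Fn 17.0 lat -3.9 [-0.0083  0.001  -0.0013] T [-0.49  2.64 -0.06]
-6.1 F [-18.2  -3.8  10.2] Fn 18.1 lat -4.4 [-0.0091  0.0011 -0.0014] T [-0.52  2.74 -0.01]
-6.8 F [-20.4  -3.7  10.8] Fn 20.2 lat -4.4 [-0.0097  0.0012 -0.0015] T [-0.49  2.99 -0.03]
d -0.0068000000000000005
[-20.2  -4.4  11.7] [ 0.55543611 -0.09348958  0.01797318] [-0.69631994  0.71767778  0.0069335  -0.00539172] 0.02206142913586835 26.8917
x yaw -91.96 1721 dist 0.0512 t -0.009 0.044 z [-0.0072  0.0416]
y yaw -1.76 2011 dist 0.0557 t -0.044 0.044 z [0.0004 0.0414]
```

View pics/p2.png

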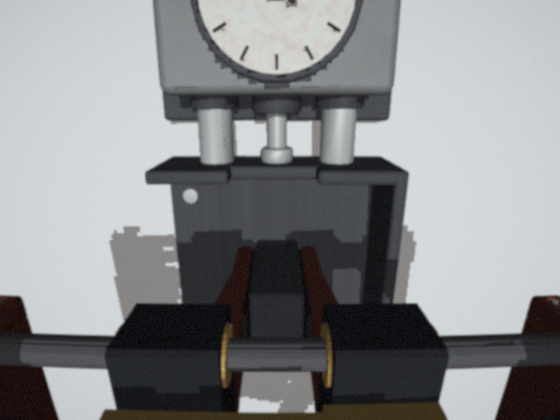

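The picture shows both stops, at (216,160) and (338,160), meeting the leg. The plunger tip at (277,155) is level with them and central, and the force is steady at about 20 N. Handing in.

```bash
python3 - <<'E'
from h import *
print(current_force(),np.abs(current_qvel()).max(),current_position()); close_job()
E
```

```text
[-19.79222288  -2.88913737   7.21063219] 0.002132465798902687 [ 0.55540158 -0.09347737  0.0179621 ]
the job is handed in; nothing more can be done
```

I gauged both legs of the bracket and handed the job in at about 27 s of the 64 s allowed. The gripper was still on the post, holding the notched leg against the stops. The job reported no verdict.

- **Plain leg:** I gripped the post, lifted the bracket about 4 mm and pressed the plain leg home at about 18.5 N for over 0.7 s. Its yaw was within about 0.2° of the comparator's.
- **Draw back and turn:** I drew the leg back about 60 mm. The tool force returned to its free value and the wrist picture showed the plunger right out. Then I turned the bracket a quarter turn.
- **Notched leg:** I pressed it home at about 20 N. The last wrist picture showed both pins on the leg and the plunger tip central and level with them. The leg's yaw was within about 0.2°, the tool tilt about 0.02 rad, the finger gap 22 mm and the arm at rest.

**What disagreed:**
- In the plain-leg press the leg met the stops about 1–2 mm before the plane I had measured, which is within the camera calibration.
- In both presses the tool felt up to about 11 N upward and sank about 1.5 mm. I put this down to friction at the stops and the arm giving slightly. I did not check whether the bracket also touched the worktop.
- I did not measure the plunger travel or the force on the stops directly. I inferred them from where the arm stopped advancing, the rise in force, and the picture (for the notched leg).

I moved nothing near the sample cup, petri dish, timer or orange look-alike, but I did not re-measure their positions at the end.

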